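Set out the ticketing place on the laundry counter

ROBOT

A 6-joint arm with a two-finger parallel gripper is mounted at the origin on a cart in front of the work surface, level with it; the furniture and walls round the work are solid. World frame = base frame: x ahead of the robot, y to its left, z up, the work surface at z = 0. Lengths are in m, angles in degrees, forces in N, time in s.
With the tool pointing down it reaches from about 0.375 to 0.9 m from the base axis. Payload 3.1 kg.
Tool frame: the origin (TCP) lies midway between the tips of the shut fingers; the grasp point (between the pads) lies 19 mm behind it; z points along the fingers, y is the line along which they close (so a half turn about z gives the same grasp; the last joint's range is limited). The gripper opens to 87 mm and grips with 3 to 60 N. Pads are 19 mm wide; open, the fingers measure 117 mm over their backs; the gripper's body (75 mm by 190 mm) begins 51 mm behind the grasp point.
Start: joints at [61.106, 30.224, 82.088, -0, 67.689, -10.227], TCP at [0.2, 0.592, 0.223] pointing down, gripper open.
Joint ranges: [-176.69, 176.69], [-43.24, 126.21], [12.49, 139.97], [-82, 262], [0, 151.66], [-163.58, 163.58]. Speed limits (degrees/s): [159.86, 159.86, 180, 180, 180, 180].

INTERFACE

Orientations are given as a 3x3 rotation matrix whose columns are the frame's x, y, z axes.
In Python, from rig import read_state, optics, bot gives the robot as it stands. The module is installed in compiled form; this text tells all that it offers.
- The arm moves only by the tool send_rows, never from a script. Its argument "commands" is a list of rows, each a list of 7 numbers: the turn, a rotation vector about the tool's x, y, z in units of 5 degrees (1.0 is 5 degrees), then the shift along the tool's x, y, z in units of 30 mm (1.0 is 30 mm), then the opening, from 0 (shut) to 1 (fully open). In form: [[rx, ry, rz, tx, ty, tz, gripper], ...]. A call has 1 to 20 rows; each row is the pose to reach, as a shift and turn from the pose commanded when the call began, along the tool's axes at that moment; what a row does not reach only later rows make up. A row lasts 1/12 s, in which the tool goes at most 41.7 mm and 7.16 degrees, less where a joint would pass 70% of its speed; a pose out of reach is approached as far as the arm can. A call with a gripper value outside its range is refused whole. The fingers move at their own pace and stop on an object; the grip force is fixed at half the most. Time passes only in rows, so rows that repeat a pose let the fingers close. It gives the time, the measured TCP pose, the force, the opening and the grip force at its end, in the units of the state.
- read_state(): the state, without advancing time (a new reading comes with each control period).
- optics.capture(name): name is "side" or "top"; returns a dict with "image" (384x512x3 uint8, blue, green, red), "intrinsics" (3x3 intrinsics, pixels), "extrinsics" (4x4, takes a point from world to camera coordinates). Camera axes: x right, y down, z forward; pixel columns grow to the right and rows downward; lengths in m; the calibration is good to about 2 mm. A picture is of the moment at which its call begins. There is no depth.
- bot.hand_in(): hands the job in; it is judged then, once.
The state is a dict: "time_s": time; "joint_positions": joint angles; "qvel": joint speeds; "tau": joint torques, N m; "position": TCP position; "tcp_rot": TCP orientation; "force": force on the tool from outside, world axes, zero at the start; "moment": the same for the moment, N m; "opening": opening from 0.0 (shut) to 1.0 (fully open); "grasp_force": force on a finger pad.
Only numpy, scipy, OpenCV 4.12 (cv2) and the standard library are available. Lean on these libraries where they do the work, as an engineer would, in place of code of your own. Each camera call takes 0.05 s, during which the arm holds its last target. There are 200 camera calls.

TASK

Set out the ticketing place round the ticket pad; left, right and behind are as seen from the robot. To the left of the pad lay the ink tin, parallel to the pad's long edge, with the rubber stamp standing upright on its middle; behind the pad's far short edge lay the note block, square to the pad, with the pin tin centred on top of it to weigh it down; to the right of the pad stand the thread spool on end. Ink tin, note block and spool each lie halfway along their edge of the pad with 3 cm of counter between; use the note block and pin tin nearest the robot, not their look-alikes at the back of the counter beside the black tray and the keyboard, and do not disturb the receipt roll, the card terminal and the card stand.

Things in the scene. Friction and masses are not known exactly. Their poses are not given: they have to be found in the camera images.
- ticket_pad: flat pale yellow pad of tickets, 131 (x) x 69 (y) x 12 mm, fixed to the counter. Origin: centre of its underside. Its x axis runs along its length, away from the robot (within 0.2 rad), its y axis to the left. The ink tin belongs with its centre at x 0, y +93.5 mm in this frame, the note block with its centre at x +121, y 0 mm, the spool with its centre at x 0, y -79 mm
- ink_tin: flat closed ink pad tin with a blue lid and a pale bottom, 58 (x) x 92 (y) x 17.5 mm, loose, about 0.07 kg. Origin: centre of its underside, z up, y along its length. Grasp across the 58 mm side
- stamp: rubber stamp standing on a wooden block 24 (x) x 40 (y) x 18 mm, with a thin neck and a round black knob 26 mm wide from 36 to 67 mm above its underside; loose, about 0.05 kg. Origin: centre of its underside, z up through the knob. Grasp the knob from any side
- note_block: small square block of yellow notes, 51 x 51 x 18 mm, loose (a similar one fixed at the back edge by the keyboard is not meant), about 0.03 kg. Origin: centre of its underside, z up, x and y along its sides. It grips well across either pair of sides
- pins: round tin with a teal lid, pressed on, 60 mm across, 21 mm high, loose (a similar one fixed at the back by the stapler and black tray is not meant), about 0.05 kg. Origin: centre of its underside, z up. Grasp round the rim
- spool: white thread spool standing on end, 29 mm across, 47 mm high, loose, about 0.03 kg. Origin: centre of its underside, z up. Grasp round it from any side
- card_stand: bystander: clear plastic stand holding a pack of small white cards, 44 (x, depth) x 96 (y, width) x 54 mm, loose, at the back. Origin: centre of its underside
- roll: bystander: white receipt paper roll standing on end, 60 mm across, 57 mm high, loose. Origin: centre of its underside
- terminal: bystander: black card terminal with keys, 165 (x) x 72 (y) x 46 mm, loose. Origin: centre of its underside
Things that resemble listed ones, but are neither listed nor needed, are in the scene too. What is shaped like the pins but pink is not meant.

How it is judged:
By the outcome, as a careful person would: the job done as asked, in the order asked, and still so for the second after the job is handed in, with the robot touching nothing.
It also fails if it takes over 141 s, if anything falls off the work surface, if the arm or the gripper's body presses on something with over 40 N, if the wrist force passes 120 N, or if a joint passes its speed limit or range.

## Working session

There is one attempt and no reset: what is moved stays moved. The work goes in short steps, Python scripts to look and compute and a tool call to move; the robot and the scene stay as the last step left them, time stands still between calls to the robot, and variables do not carry over. Pictures are saved under pics/ and viewed, at most 14 in all, crops included, and the job is handed in when it is done.

Besides the shell and the picture viewer there is one more tool, called as name(argument=value, ...), one argument or row to a line, values as JSON. send_rows: Moves the arm, as the interface text tells. Its arguments: {"type":"object","properties":{"commands":{"type":"array","items":{"type":"array","items":{"type":"number"}}}},"required":["commands"]}

```bash
mkdir -p pics; python3 - <<'E'
from rig import read_state, optics, bot
import cv2,pickle
s=read_state();print(s)
for n in("side","top"):
    c=optics.capture(n);pickle.dump(c,open(n+"0.pkl","wb"));cv2.imwrite(f"pics/{n}0.png",cv2.resize(c["image"],(800,600),interpolation=cv2.INTER_CUBIC))
    print(n,c["intrinsics"],c["extrinsics"])
E
```

```text
{'time_s': 0.0, 'joint_positions': array([ 6.11058517e+01,  3.02778264e+01,  8.21576772e+01, -2.30746131e-03,
        6.76892287e+01, -1.02274381e+01]), 'qvel': array([ 0.02685242,  0.09306317, -0.00367557,  0.03901551,  0.02238434,
        0.01017525]), 'tau': array([ 4.80069248e-04, -4.40052903e+01, -1.76587987e+01,  6.33714627e-02,
        5.82170917e-02, -1.47554606e-04]), 'position': array([0.19965694, 0.59146357, 0.2215767 ]), 'tcp_rot': array([[-9.47401127e-01,  3.20046974e-01, -1.01928516e-03],
       [ 3.20048406e-01,  9.47399238e-01, -1.92398539e-03],
       [ 3.49904279e-04, -2.14900652e-03, -9.99997630e-01]]), 'force': array([ 0.2137511 ,  0.08079829, -0.21527775]), 'moment': array([0.0123016 , 0.01570004, 0.05678835]), 'grasp_force': 0.0, 'opening': 0.9967315101622884}
side [[398.02405061   0.         254.75150016]
 [  0.         398.02405061 196.45014716]
 [  0.           0.           1.        ]] [[-0.94156116 -0.33678399  0.00625518  0.56870044]
 [-0.11867232  0.31428337 -0.9418826   0.09117303]
 [ 0.31524508 -0.88758239 -0.33588396  1.16149605]
 [ 0.          0.          0.          1.        ]]
top [[494.18572286   0.         263.38849277]
 [  0.         494.18572286 193.42649886]
 [  0.           0.           1.        ]] [[ 0.01464952 -0.9996828  -0.02048615  0.09861901]
 [-0.98495732 -0.0108997  -0.17245368  0.57460526]
 [ 0.17217568  0.02270435 -0.98480457  1.52418558]
 [ 0.          0.          0.          1.        ]]
```

View pics/top0.png

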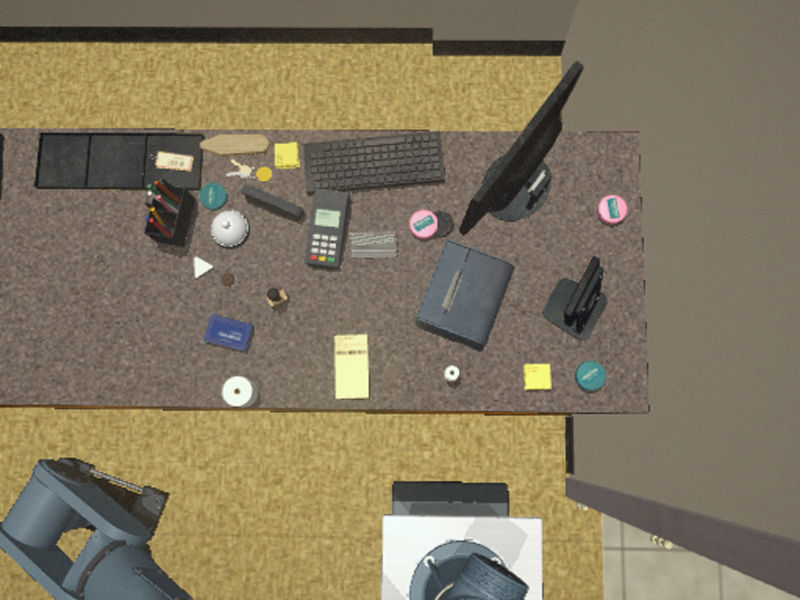

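View pics/side0.png

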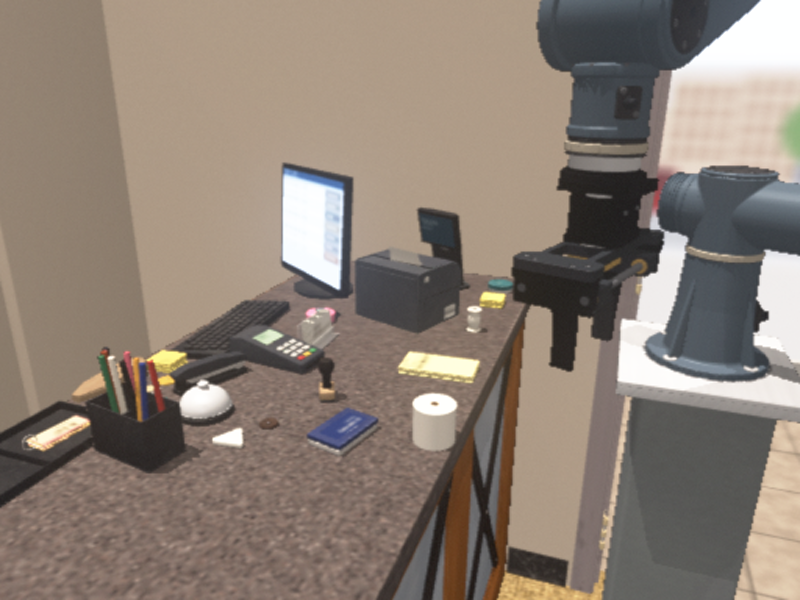

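```bash
python3 - <<'E'
import cv2,pickle
t=pickle.load(open("top0.pkl","rb"))["image"];s=pickle.load(open("side0.pkl","rb"))["image"]
def crop(im,x0,y0,w,h,k,name):
    c=cv2.resize(im[y0:y0+h,x0:x0+w],None,fx=k,fy=k,interpolation=cv2.INTER_CUBIC)
    for i in range(0,w,10): cv2.putText(c,str(x0+i),(i*k,8),0,.3,(255,255,255));cv2.line(c,(i*k,10),(i*k,16),(255,255,255))
    for i in range(0,h,10): cv2.putText(c,str(y0+i),(0,i*k+4),0,.3,(255,255,255));cv2.line(c,(22,i*k),(28,i*k),(255,255,255))
    cv2.imwrite(f"pics/{name}.png",c)
crop(t,125,178,125,85,6,"tA");crop(t,275,220,120,40,6,"tB");crop(s,190,172,142,118,5,"sA")
E
```

```text
(no output)
```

View pics/tA.png

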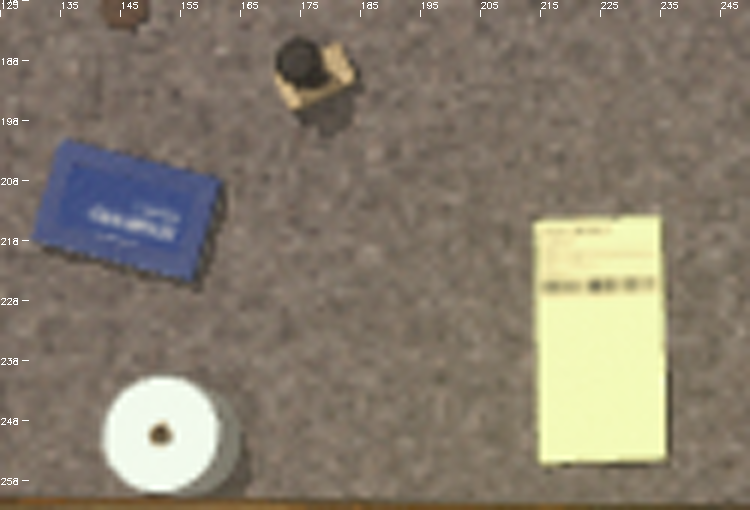

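View pics/tB.png

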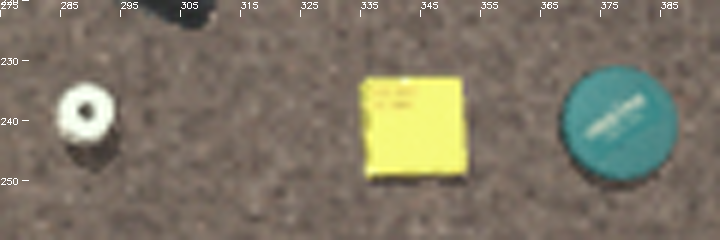

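View pics/sA.png

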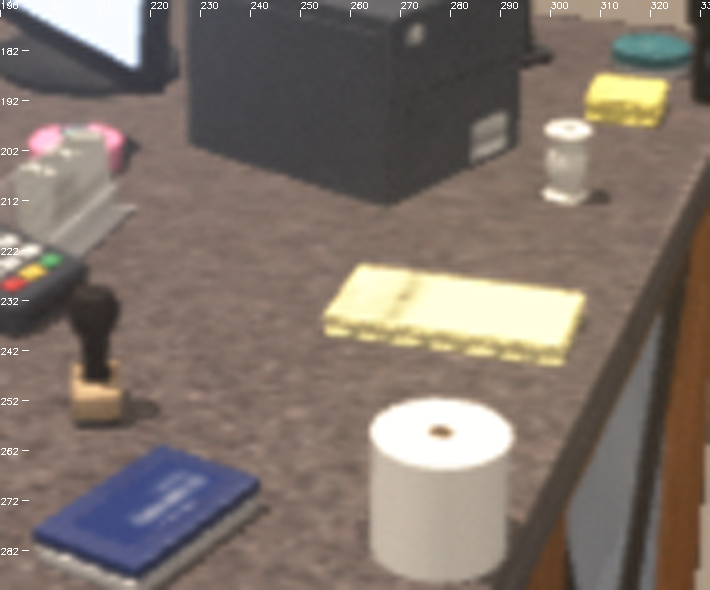

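The pictures show these things (native top-camera pixels):
- **Note blocks:** one near at (344,241) and one at the back by the keyboard at (184,99). The near one is meant.
- **Pin tins:** teal near at (378,240), teal at the back by the tray at (137,125), pink at (271,143) and (392,134). The near teal one is meant, and crop tB confirms the near block and tin.
- **Other things to move:** ink tin (146,212), stamp knob (175,188) and spool (289,238).
- **Ticket pad:** (225,234).

```bash
cat > h.py <<'E'
import numpy as np,cv2,pickle
from scipy.optimize import least_squares
C={n:pickle.load(open(n+"0.pkl","rb")) for n in("side","top")}
P={n:C[n]["intrinsics"]@C[n]["extrinsics"][:3] for n in C}
def tri(t,s):
    X=cv2.triangulatePoints(P["top"],P["side"],np.array(t,float).reshape(2,1),np.array(s,float).reshape(2,1))[:,0]
    f=lambda X:np.r_[pr("top",X)-t,pr("side",X)-s]
    r=least_squares(f,X[:3]/X[3]); return r.x,np.abs(r.fun).max()
def pr(n,X):
    p=P[n]@np.r_[X,1];return p[:2]/p[2]
def ray(n,uv,z):
    K,E=C[n]["intrinsics"],C[n]["extrinsics"];R=E[:3,:3];o=-R.T@E[:3,3]
    d=R.T@np.linalg.solve(K,np.r_[uv,1]);return o+d*(z-o[2])/d[2]
def cr(p,x0,y0,k): return np.array([x0,y0])+(np.array(p)+.5)/k-.5
A=lambda *p:cr(p,125,178,6)
B=lambda *p:cr(p,275,220,6)
S=lambda *p:cr(p,190,172,5)
E
python3 - <<'E'
from h import *
np.set_printoptions(precision=4,suppress=True)
O={"pad":([A(534,221),A(660,216),A(666,458),A(541,464)],[S(325,325),S(362,265),S(585,290),S(565,350)],.012),
"tin":([A(65,139),A(221,180),A(193,281),A(33,238)],[S(35,535),S(165,447),S(260,484),S(137,573)],.0175),
"note":([B(361,79),B(462,77),B(467,174),B(367,179)],[S(588,98),S(596,75),S(668,80),S(660,103)],.018),
"knob":([A(300,62)],[S(94,312)],.052),"spool":([B(86,112)],[S(568,129)],.047),"pins":([B(620,122)],[S(652,49)],.021)}
for k,(t,s,z) in O.items():
    X=[tri(a,b) for a,b in zip(t,s)]
    print(k,"tri",np.mean([x[0] for x in X],0),"z",[round(x[0][2],4) for x in X],"err",max(x[1] for x in X))
    G=np.array([ray("top",a,z) for a in t]);print("  top@z",G.mean(0),"side@z",np.mean([ray("side",a,z) for a in s],0))
    if len(G)==4:
        e=[G[0]-G[1],G[3]-G[2],G[0]-G[3],G[1]-G[2]]
        print("  len",[np.linalg.norm(v) for v in e],"left-edge yaw",[np.degrees(np.arctan2(-v[0],v[1])) for v in e[:2]],"fwd yaw",[np.degrees(np.arctan2(v[1],v[0])) for v in e[2:]])
G=[ray("top",A(*p),.018) for p in[(294,108),(355,76),(338,45)]];print("stampblk",G,"ctr",(G[0]+G[2])/2,np.linalg.norm(G[0]-G[1]),np.linalg.norm(G[2]-G[1]))
E
```

```text
pad tri [0.4452 0.2301 0.0112] z [np.float64(0.0064), np.float64(0.0132), np.float64(0.0152), np.float64(0.0099)] err 0.27881934064785696
  top@z [0.4456 0.2301 0.012 ] side@z [0.4441 0.2314 0.012 ]
  len [np.float64(0.06836608160555233), np.float64(0.06688401548467911), np.float64(0.13092251055253873), np.float64(0.13029155997525246)] left-edge yaw [np.float64(2.9715780453410905), np.float64(3.5080739994622623)] fwd yaw [np.float64(3.477290047488342), np.float64(2.826703544518541)]
tin tri [0.5121 0.4885 0.0144] z [np.float64(0.0134), np.float64(0.0157), np.float64(0.0138), np.float64(0.0146)] err 0.2753998692131745
  top@z [0.5121 0.4878 0.0175] side@z [0.5096 0.4932 0.0175]
  len [np.float64(0.08904897834259613), np.float64(0.09096660031166497), np.float64(0.05622970710728883), np.float64(0.056531966511426446)] left-edge yaw [np.float64(-13.992500373883468), np.float64(-14.175315039834588)] fwd yaw [np.float64(-14.607911713476488), np.float64(-12.661427817887828)]
note tri [ 0.4285 -0.1513  0.0192] z [np.float64(0.0184), np.float64(0.0183), np.float64(0.0202), np.float64(0.0201)] 
[... 284 characters left out ...]
oat64(3.62235340023985)] fwd yaw [np.float64(2.839393699806284), np.float64(2.02082695653743)]
knob tri [0.5867 0.39   0.0547] z [np.float64(0.0547)] err 0.1950665553935096
  top@z [0.5879 0.3908 0.052 ] side@z [0.5889 0.3848 0.052 ]
spool tri [0.4323 0.0239 0.047 ] z [np.float64(0.047)] err 0.13767807726384262
  top@z [0.4319 0.0238 0.047 ] side@z [0.4328 0.0238 0.047 ]
pins tri [ 0.4325 -0.2609  0.0165] z [np.float64(0.0165)] err 0.10420923153878903
  top@z [ 0.4324 -0.2599  0.021 ] side@z [ 0.4296 -0.2464  0.021 ]
stampblk [array([0.5687, 0.3999, 0.018 ]), array([0.5867, 0.3674, 0.018 ]), array([0.6038, 0.3774, 0.018 ])] ctr [0.5862 0.3887 0.018 ] 0.037227668882716586 0.019828214415778513
```

```bash
cat > m.py <<'E'
import sys,numpy as np
from rig import read_state
s=read_state();R=s["tcp_rot"];p=s["position"]
y0=np.degrees(np.arctan2(R[1,1],R[0,1]))
print("t",round(s["time_s"],2),"p",p.round(4),"yaw",round(y0,2),"open",round(s["opening"],3),"F",s["force"].round(1),"g",round(s["grasp_force"],1),"tilt",R[:2,2].round(4))
for a in sys.argv[1:]:          # x,y,z,yaw of tool y
    x=np.array([float(v) for v in a.split(",")])
    print(a,"->",round(-(x[3]-y0)/5,2),(R.T@(x[:3]-p)/.03).round(3))
E
python3 m.py .512,.488,.09,-14.1 .512,.488,.005,-14.1 .512,.488,.15,-14.1
```

```text
t 0.1 p [0.1997 0.5915 0.2216] yaw 71.33 open 0.999 F [-0.6  0.1  0. ] g 0.0 tilt [-0.001  -0.0018]
.512,.488,.09,-14.1 -> 17.09 [-10.969   0.072   4.384]
.512,.488,.005,-14.1 -> 17.09 [-10.97    0.077   7.218]
.512,.488,.15,-14.1 -> 17.09 [-10.968   0.068   2.384]
```

send_rows(
  commands=[
    [17.09,0,0,-10.97,0.07,2.38,1],
    [0,0,17.09,-10.97,0.07,2.38,1],
    [0,0,17.09,-10.97,0.07,2.38,1],
    [0,0,17.09,-10.97,0.07,2.38,1],
    [0,0,17.09,-10.97,0.07,2.38,1],
    [0,0,17.09,-10.97,0.07,2.38,1],
    [0,0,17.09,-10.97,0.07,2.38,1],
    [0,0,17.09,-10.97,0.07,2.38,1],
    [0,0,17.09,-10.97,0.07,2.38,1],
    [0,0,17.09,-10.97,0.07,2.38,1],
    [0,0,17.09,-10.97,0.07,4.38,1],
    [0,0,17.09,-10.97,0.07,4.38,1],
    [0,0,17.09,-10.97,0.07,4.38,1],
    [0,0,17.09,-10.97,0.07,4.38,1],
    [0,0,17.09,-10.97,0.07,4.38,1],
    [0,0,17.09,-10.97,0.07,4.38,1],
  ],
)

```text
time_s: 1.43
position: [0.5131, 0.4893, 0.0919]
tcp_rot: [[0.241, 0.97, 0.001], [0.97, -0.241, 0.001], [0.001, 0.001, -1.0]]
force: [-0.5, 0.2, -0.0]
opening: 1.002
grasp_force: 0.0
```

```bash
python3 m.py .512,.488,.03,-14.1  .512,.488,.005,-14.1 .512,.488,.15,-14.1
```

```text
t 1.43 p [0.5131 0.4893 0.0919] yaw -13.97 open 1.002 F [-0.5  0.2 -0. ] g 0.0 tilt [0.0013 0.0009]
.512,.488,.03,-14.1 -> 0.03 [-0.053 -0.028  2.063]
.512,.488,.005,-14.1 -> 0.03 [-0.054 -0.029  2.896]
.512,.488,.15,-14.1 -> 0.03 [-0.049 -0.024 -1.937]
```

send_rows(
  commands=[
    [0,0,0.03,-0.05,-0.03,1.5,1],
    [0,0,0.03,-0.05,-0.03,2.4,1],
    [0,0,0.03,-0.05,-0.03,2.87,1],
    [0,0,0.03,-0.05,-0.03,2.87,1],
    [0,0,0.03,-0.05,-0.03,2.87,0.6],
    [0,0,0.03,-0.05,-0.03,2.87,0.4],
    [0,0,0.03,-0.05,-0.03,2.87,0.4],
    [0,0,0.03,-0.05,-0.03,2.87,0.4],
    [0,0,0.03,-0.05,-0.03,2.87,0.4],
    [0,0,0.03,-0.05,-0.03,2.87,0.4],
  ],
)

```text
time_s: 2.27
position: [0.5121, 0.4879, 0.0063]
tcp_rot: [[0.246, 0.969, 0.002], [0.969, -0.246, 0.001], [0.001, 0.002, -1.0]]
force: [0.8, -0.9, 2.9]
opening: 0.661
grasp_force: 30.0
```

```bash
python3 m.py .44,.323,.10,-86.8 .4403,.3233,.02,-86.8 .4403,.3233,.005,-86.8
```

```text
t 2.27 p [0.5121 0.4879 0.0063] yaw -14.25 open 0.661 F [ 0.8 -0.9  2.9] g 30.0 tilt [0.0021 0.001 ]
.44,.323,.10,-86.8 -> 14.51 [-5.914 -0.97  -3.134]
.4403,.3233,.02,-86.8 -> 14.51 [-5.906 -0.967 -0.467]
.4403,.3233,.005,-86.8 -> 14.51 [-5.907 -0.968  0.033]
```

send_rows(
  commands=[
    [0,0,0,0,0,-1.0,0.4],
    [0,0,0,0,0,-2.2,0.4],
    [0,0,1.4,-0.5,0,-3.1,0.4],
    [0,0,14.51,-5.91,-0.97,-3.1,0.4],
    [0,0,14.51,-5.91,-0.97,-3.1,0.4],
    [0,0,14.51,-5.91,-0.97,-3.1,0.4],
    [0,0,14.51,-5.91,-0.97,-3.1,0.4],
    [0,0,14.51,-5.91,-0.97,-3.1,0.4],
    [0,0,14.51,-5.91,-0.97,-3.1,0.4],
    [0,0,14.51,-5.91,-0.97,-3.1,0.4],
    [0,0,14.51,-5.91,-0.97,-3.1,0.4],
    [0,0,14.51,-5.91,-0.97,-3.1,0.4],
    [0,0,14.51,-5.91,-0.97,-2.0,0.4],
    [0,0,14.51,-5.91,-0.97,-1.0,0.4],
    [0,0,14.51,-5.91,-0.97,-0.4,0.4],
    [0,0,14.51,-5.91,-0.97,-0.4,0.4],
    [0,0,14.51,-5.91,-0.97,-0.4,0.4],
  ],
)

```text
time_s: 3.68
position: [0.4387, 0.3226, 0.0164]
tcp_rot: [[0.998, 0.056, -0.002], [0.056, -0.998, -0.001], [-0.002, 0.001, -1.0]]
force: [-0.2, 0.3, -0.8]
opening: 0.661
grasp_force: 30.0
```

```bash
python3 m.py .4403,.3233,.0065,-86.8 .4403,.3233,.0065,-86.8
```

```text
t 3.68 p [0.4387 0.3226 0.0164] yaw -86.82 open 0.661 F [-0.2  0.3 -0.8] g 30.0 tilt [-0.0021 -0.0009]
.4403,.3233,.0065,-86.8 -> -0.0 [ 0.056 -0.022  0.331]
.4403,.3233,.0065,-86.8 -> -0.0 [ 0.056 -0.022  0.331]
```

send_rows(
  commands=[
    [0,0,0,0.05,-0.02,0.2,0.4],
    [0,0,0,0.05,-0.02,0.33,0.4],
    [0,0,0,0.05,-0.02,0.33,0.4],
    [0,0,0,0.05,-0.02,0.33,0.6],
    [0,0,0,0.05,-0.02,0.33,0.8],
    [0,0,0,0.05,-0.02,0.33,0.8],
    [0,0,0,0.05,-0.02,0.33,0.8],
    [0,0,0,0.05,-0.02,-0.5,0.8],
    [0,0,0,0.05,-0.02,-1.5,0.8],
    [0,0,0,0.05,-0.02,-2.7,0.8],
    [0,0,0,0.05,-0.02,-4,0.8],
    [0,0,0,0.05,-0.02,-4,0.8],
  ],
)

```text
time_s: 4.68
position: [0.4452, 0.3258, 0.1441]
tcp_rot: [[0.998, 0.056, 0.013], [0.056, -0.998, 0.006], [0.014, -0.005, -1.0]]
force: [1.8, -0.8, 0.7]
opening: 0.8
grasp_force: 0.0
```

```bash
python3 m.py .587,.3895,.14,-64 .587,.3895,.036,-64
```

```text
t 4.68 p [0.4452 0.3258 0.1441] yaw -86.79 open 0.8 F [ 1.8 -0.8  0.7] g 0.0 tilt [0.0133 0.0062]
.587,.3895,.14,-64 -> -4.56 [ 4.836 -1.855  0.212]
.587,.3895,.036,-64 -> -4.56 [ 4.788 -1.836  3.679]
```

send_rows(
  commands=[
    [0,0,-4.56,5.0,-1.93,0,0.8],
    [0,0,-4.56,5.0,-1.93,0,0.8],
    [0,0,-4.56,5.0,-1.93,0,0.8],
    [0,0,-4.56,5.0,-1.93,0,0.8],
    [0,0,-4.56,5.0,-1.93,0.3,0.8],
    [0,0,-4.56,5.0,-1.93,1.3,0.8],
    [0,0,-4.56,5.0,-1.93,1.3,0.8],
    [0,0,-4.56,5.0,-1.93,1.3,0.8],
    [0,0,-4.56,5.0,-1.93,1.3,0.8],
    [0,0,-4.56,5.0,-1.93,1.3,0.8],
  ],
)

```text
time_s: 5.52
position: [0.5878, 0.39, 0.0996]
tcp_rot: [[0.899, 0.438, 0.002], [0.438, -0.899, 0.001], [0.002, 0.0, -1.0]]
force: [-0.1, -0.2, 0.2]
opening: 0.803
grasp_force: 0.0
```

```bash
python3 m.py .587,.3895,.036,-64; python3 - <<'E'
from rig import optics
import cv2,pickle
c=optics.capture("top");s=optics.capture("side");pickle.dump((c,s),open("1.pkl","wb"))
a=cv2.resize(c["image"][170:262,125:250],None,fx=6,fy=6,interpolation=cv2.INTER_CUBIC)
cv2.imwrite("pics/t1.png",a)
E
```

```text
t 5.52 p [0.5878 0.39   0.0996] yaw -64.01 open 0.803 F [-0.1 -0.2  0.2] g 0.0 tilt [0.002  0.0009]
.587,.3895,.036,-64 -> -0.0 [-0.036  0.004  2.119]
```

View pics/t1.png

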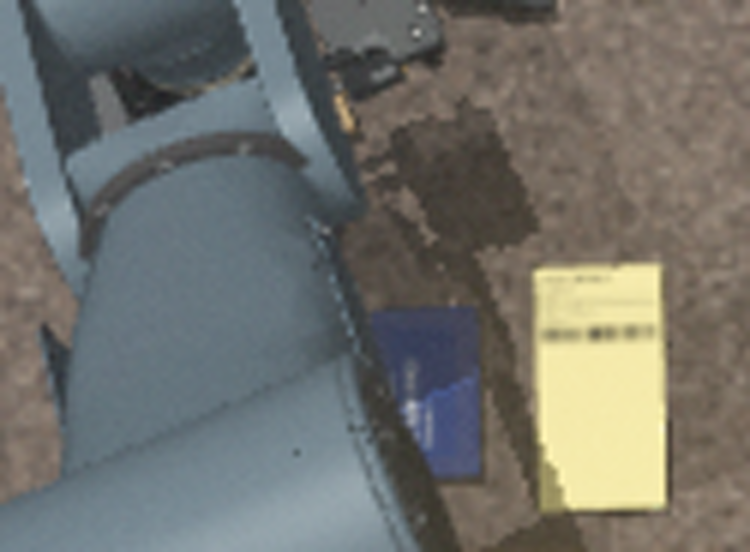

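The crop shows the ink tin lying beside the pad: right edge about (480,308)–(483,480) against the pad's left edge (533,268)–(541,512), a gap of about 30 mm and nearly parallel. Next is the stamp.

send_rows(
  commands=[
    [0,0,0,-0.04,0,1.2,0.8],
    [0,0,0,-0.04,0,2.12,0.8],
    [0,0,0,-0.04,0,2.12,0.8],
    [0,0,0,-0.04,0,2.12,0.4],
    [0,0,0,-0.04,0,2.12,0.1],
    [0,0,0,-0.04,0,2.12,0.1],
    [0,0,0,-0.04,0,2.12,0.1],
    [0,0,0,-0.04,0,2.12,0.1],
    [0,0,0,-0.04,0,2.12,0.1],
    [0,0,0,-0.04,0,2.12,0.1],
    [0,0,0,-0.04,0,2.12,0.1],
    [0,0,0,-0.04,0,2.12,0.1],
  ],
)

```text
time_s: 6.62
position: [0.5865, 0.3892, 0.0348]
tcp_rot: [[0.899, 0.438, 0.001], [0.438, -0.899, 0.0], [0.001, 0.0, -1.0]]
force: [-0.2, -0.3, 1.5]
opening: 0.275
grasp_force: 29.8
```

```bash
python3 m.py .4403,.3233,.11,0.2 .4403,.3233,.055,0.2
python3 - <<'E'
from h import *
c=lambda *p:cr(p,125,170,6)
t=[ray("top",c(*p),.0175) for p in[(372,310),(480,308),(483,480)]];q=[ray("top",c(*p),.012) for p in[(534,269),(661,264),(667,509),(541,513)]]
pc=np.mean(q,0);tc=(t[0]+t[2])/2;v=q[0]-q[3]+q[1]-q[2];th=np.arctan2(v[1],v[0]);d=tc-pc
print(pc,np.degrees(th),tc,"in pad frame",d[0]*np.cos(th)+d[1]*np.sin(th),-d[0]*np.sin(th)+d[1]*np.cos(th))
v=t[1]-t[2];print(np.degrees(np.arctan2(v[1],v[0])))
E
```

```text
t 6.62 p [0.5865 0.3892 0.0348] yaw -64.02 open 0.275 F [-0.2 -0.3  1.5] g 29.8 tilt [0.0005 0.0002]
.4403,.3233,.11,0.2 -> -12.84 [-5.342 -0.16  -2.51 ]
.4403,.3233,.055,0.2 -> -12.84 [-5.343 -0.16  -0.677]
[0.44509856 0.22976984 0.012     ] 3.137798609910729 [0.43983446 0.32231786 0.0175    ] in pad frame -0.00019035724278005511 0.09269741225707392
3.014072713804796
```

send_rows(
  commands=[
    [0,0,0,0,0,-1.2,0.1],
    [0,0,0,0,0,-2.5,0.1],
    [0,0,-12.84,-5.34,-0.16,-2.5,0.1],
    [0,0,-12.84,-5.34,-0.16,-2.5,0.1],
    [0,0,-12.84,-5.34,-0.16,-2.5,0.1],
    [0,0,-12.84,-5.34,-0.16,-2.5,0.1],
    [0,0,-12.84,-5.34,-0.16,-2.5,0.1],
    [0,0,-12.84,-5.34,-0.16,-2.5,0.1],
    [0,0,-12.84,-5.34,-0.16,-2.5,0.1],
    [0,0,-12.84,-5.34,-0.16,-2.5,0.1],
    [0,0,-12.84,-5.34,-0.16,-2.5,0.1],
    [0,0,-12.84,-5.34,-0.16,-2.5,0.1],
    [0,0,-12.84,-5.34,-0.16,-1.6,0.1],
    [0,0,-12.84,-5.34,-0.16,-0.9,0.1],
    [0,0,-12.84,-5.34,-0.16,-0.9,0.1],
    [0,0,-12.84,-5.34,-0.16,-0.9,0.1],
    [0,0,-12.84,-5.34,-0.16,-0.9,0.1],
  ],
)

```text
time_s: 8.03
position: [0.4406, 0.3235, 0.062]
tcp_rot: [[-0.002, 1.0, 0.001], [1.0, 0.002, 0.0], [0.0, 0.001, -1.0]]
force: [0.7, 0.4, 0.2]
opening: 0.27
grasp_force: 29.9
```

```bash
python3 m.py .4401,.3230,.0523,0.2; python3 - <<'E'
from rig import optics
import cv2
s=optics.capture("side")["image"]
cv2.imwrite("pics/s2.png",cv2.resize(s[190:310,200:340],None,fx=5,fy=5,interpolation=cv2.INTER_CUBIC))
E
```

```text
t 8.03 p [0.4406 0.3235 0.062 ] yaw 0.11 open 0.27 F [0.7 0.4 0.2] g 29.9 tilt [0.0008 0.0004]
.4401,.3230,.0523,0.2 -> -0.02 [-0.018 -0.018  0.324]
```

View pics/s2.png

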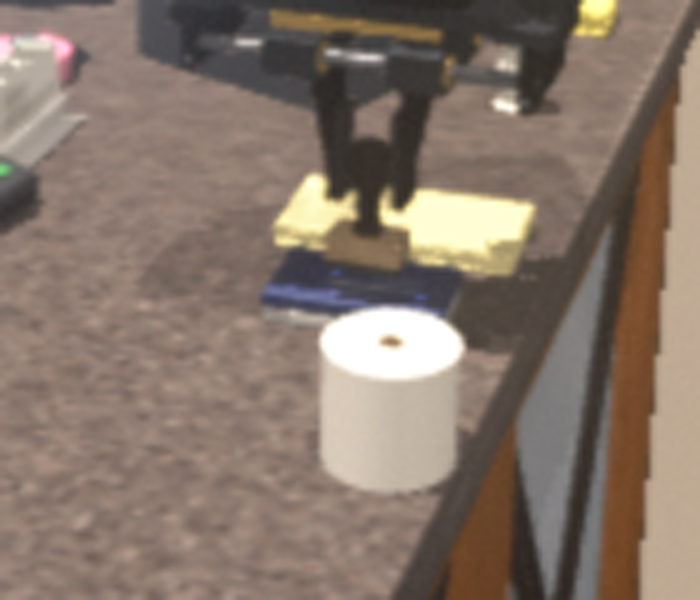

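The stamp hangs upright in the grip, block at (368,248), over the tin with its long side parallel to the tin's. I'll set it down.

send_rows(
  commands=[
    [0,0,0,-0.02,-0.02,0.15,0.1],
    [0,0,0,-0.02,-0.02,0.31,0.1],
    [0,0,0,-0.02,-0.02,0.31,0.1],
    [0,0,0,-0.02,-0.02,0.31,0.3],
    [0,0,0,-0.02,-0.02,0.31,0.5],
    [0,0,0,-0.02,-0.02,0.31,0.7],
    [0,0,0,-0.02,-0.02,0.31,0.7],
    [0,0,0,-0.02,-0.02,-0.5,0.7],
    [0,0,0,-0.02,-0.02,-1.5,0.7],
    [0,0,0,-0.02,-0.02,-2.5,0.8],
    [0,0,0,-0.02,-0.02,-2.5,0.8],
    [0,0,0,-0.02,-0.02,-2.5,0.8],
    [0,0,0,-0.02,-0.02,-2.5,0.8],
    [0,0,0,-0.02,-0.02,-2.5,0.8],
  ],
)

```text
time_s: 9.25
position: [0.4385, 0.3222, 0.1353]
tcp_rot: [[-0.003, 1.0, -0.002], [1.0, 0.003, -0.001], [-0.001, -0.002, -1.0]]
force: [-0.6, -0.2, -0.3]
opening: 0.793
grasp_force: 0.0
```

```bash
python3 m.py .4285,-.1515,.15,2.6 .4285,-.1515,.09,2.6 .4285,-.1515,.006,2.6
```

```text
t 9.25 p [0.4385 0.3222 0.1353] yaw 0.18 open 0.793 F [-0.6 -0.2 -0.3] g 0.0 tilt [-0.0024 -0.0011]
.4285,-.1515,.15,2.6 -> -0.48 [-15.79   -0.387  -0.47 ]
.4285,-.1515,.09,2.6 -> -0.48 [-15.788  -0.382   1.53 ]
.4285,-.1515,.006,2.6 -> -0.48 [-15.785  -0.375   4.33 ]
```

send_rows(
  commands=[
    [0,0,-0.48,-1,-0.37,-1,0.8],
    [0,0,-0.48,-15.79,-0.38,-1,0.8],
    [0,0,-0.48,-15.79,-0.38,-1,0.8],
    [0,0,-0.48,-15.79,-0.38,-1,0.8],
    [0,0,-0.48,-15.79,-0.38,-1,0.8],
    [0,0,-0.48,-15.79,-0.38,-1,0.8],
    [0,0,-0.48,-15.79,-0.38,-1,0.8],
    [0,0,-0.48,-15.79,-0.38,-1,0.8],
    [0,0,-0.48,-15.79,-0.38,-1,0.8],
    [0,0,-0.48,-15.79,-0.38,-1,0.8],
    [0,0,-0.48,-15.79,-0.38,-1,0.8],
    [0,0,-0.48,-15.79,-0.38,-1,0.8],
    [0,0,-0.48,-15.79,-0.38,-1,0.8],
    [0,0,-0.48,-15.79,-0.38,-1,0.8],
    [0,0,-0.48,-15.79,-0.38,1.5,0.8],
    [0,0,-0.48,-15.79,-0.38,1.5,0.8],
    [0,0,-0.48,-15.79,-0.38,1.5,0.8],
    [0,0,-0.48,-15.79,-0.38,1.5,0.8],
    [0,0,-0.48,-15.79,-0.38,1.5,0.8],
    [0,0,-0.48,-15.79,-0.38,1.5,0.8],
  ],
)

```text
time_s: 10.92
position: [0.4307, -0.1509, 0.0931]
tcp_rot: [[-0.046, 0.999, 0.003], [0.999, 0.046, -0.002], [-0.002, 0.003, -1.0]]
force: [0.6, -0.0, -0.7]
opening: 0.799
grasp_force: 0.0
```

```bash
python3 m.py  .4285,-.1515,.0065,2.6; python3 - <<'E'
from rig import optics
import cv2
c=optics.capture("top")["image"]
a=cv2.resize(c[130:262,135:335],None,fx=4,fy=4,interpolation=cv2.INTER_CUBIC)
cv2.imwrite("pics/t3.png",a)
E
```

```text
t 10.92 p [ 0.4307 -0.1509  0.0931] yaw 2.65 open 0.799 F [ 0.6 -0.  -0.7] g 0.0 tilt [ 0.0026 -0.0017]
.4285,-.1515,.0065,2.6 -> 0.01 [-0.011 -0.081  2.886]
```

View pics/t3.png

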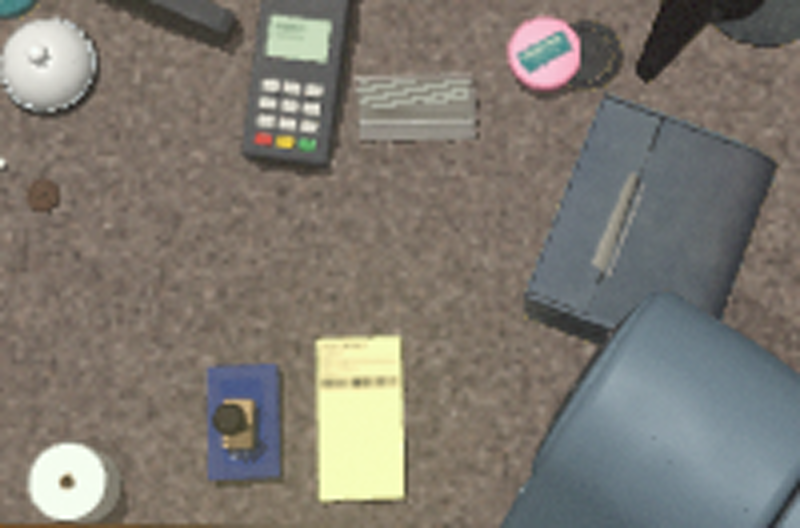

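The stamp stands on the tin (knob (231,419), tin corners (208,366)–(282,479)), and everything else is undisturbed. Next is the note block.

send_rows(
  commands=[
    [0,0,0,-0.01,-0.06,1.4,0.8],
    [0,0,0,-0.01,-0.06,2.4,0.8],
    [0,0,0,-0.01,-0.06,2.88,0.8],
    [0,0,0,-0.01,-0.06,2.88,0.8],
    [0,0,0,-0.01,-0.06,2.88,0.6],
    [0,0,0,-0.01,-0.06,2.88,0.4],
    [0,0,0,-0.01,-0.06,2.88,0.4],
    [0,0,0,-0.01,-0.06,2.88,0.4],
    [0,0,0,-0.01,-0.06,2.88,0.4],
    [0,0,0,-0.01,-0.06,2.88,0.4],
  ],
)

```text
time_s: 11.8
position: [0.4289, -0.152, 0.0064]
tcp_rot: [[-0.045, 0.999, 0.003], [0.999, 0.045, -0.002], [-0.002, 0.003, -1.0]]
force: [1.4, 0.2, 7.5]
opening: 0.572
grasp_force: 30.0
```

```bash
python3 m.py .4285,-.1515,.20,2.6 .5663,.2366,.20,3.2 .5663,.2366,.02,3.2
python3 - <<'E'
from h import *
c=lambda *p:cr(p,135,130,4)
t=[ray("top",c(*p),.0175) for p in[(208,366),(278,365),(282,479),(210,480)]];print(np.mean(t,0),ray("top",c(231,419),.0175+.052))
E
```

```text
t 11.8 p [ 0.4289 -0.152   0.0064] yaw 2.58 open 0.572 F [1.4 0.2 7.5] g 30.0 tilt [ 0.0028 -0.0018]
.4285,-.1515,.20,2.6 -> -0.0 [ 4.000e-03  5.000e-03 -6.453e+00]
.5663,.2366,.20,3.2 -> -0.12 [12.721  5.176 -6.463]
.5663,.2366,.02,3.2 -> -0.12 [12.733  5.16  -0.463]
[0.44035482 0.32246262 0.0175    ] [0.43818491 0.32480556 0.0695    ]
```

send_rows(
  commands=[
    [0,0,0,0,0,-1.3,0.4],
    [0,0,0,0,0,-2.7,0.4],
    [0,0,0,0,0,-4.1,0.4],
    [0,0,0,0,0,-5.5,0.4],
    [0,0,0,11.5,0.6,-5.5,0.4],
    [0,0,0,11.5,0.6,-5.5,0.4],
    [0,0,0,11.5,0.6,-5.5,0.4],
    [0,0,0,11.5,0.6,-5.5,0.4],
    [0,0,0,11.5,0.6,-5.5,0.4],
    [0,0,0,11.5,0.6,-5.5,0.4],
    [0,0,0,11.5,0.6,-5.5,0.4],
    [0,0,0,11.5,0.6,-5.5,0.4],
    [0,0,0,11.5,0.6,-5.5,0.4],
    [0,0,-0.12,12.73,5.17,-4.5,0.4],
    [0,0,-0.12,12.73,5.17,-4,0.4],
    [0,0,-0.12,12.73,5.17,-3,0.4],
    [0,0,-0.12,12.73,5.17,-2,0.4],
    [0,0,-0.12,12.73,5.17,-1,0.4],
    [0,0,-0.12,12.73,5.17,-0.6,0.4],
    [0,0,-0.12,12.73,5.17,-0.6,0.4],
  ],
)

```text
time_s: 13.47
position: [0.5623, 0.2362, 0.0182]
tcp_rot: [[-0.055, 0.998, -0.009], [0.998, 0.055, -0.002], [-0.002, -0.01, -1.0]]
force: [-0.4, -0.1, -0.5]
opening: 0.568
grasp_force: 30.0
```

send_rows(
  commands=[
    [0,0,0,0,0,0,0.4],
    [0,0,0,0,0,0,0.4],
  ],
)

```text
time_s: 13.63
position: [0.5662, 0.2372, 0.0246]
tcp_rot: [[-0.056, 0.998, 0.002], [0.998, 0.056, 0.0], [0.0, 0.002, -1.0]]
force: [-0.7, 0.2, -0.6]
opening: 0.573
grasp_force: 30.0
```

```bash
python3 m.py .5663,.2366,.0068,3.2
```

```text
t 13.63 p [0.5662 0.2372 0.0246] yaw 3.18 open 0.573 F [-0.7  0.2 -0.6] g 30.0 tilt [0.0019 0.0004]
.5663,.2366,.0068,3.2 -> -0.0 [-0.021  0.002  0.594]
```

send_rows(
  commands=[
    [0,0,0,-0.01,0,0.3,0.4],
    [0,0,0,-0.01,0,0.58,0.4],
    [0,0,0,-0.01,0,0.58,0.4],
    [0,0,0,-0.01,0,0.58,0.4],
    [0,0,0,-0.01,0,0.58,0.6],
    [0,0,0,-0.01,0,0.58,0.78],
    [0,0,0,-0.01,0,0.58,0.78],
    [0,0,0,-0.01,0,-0.2,0.78],
    [0,0,0,-0.01,0,-1.4,0.78],
    [0,0,0,-0.01,0,-2.7,0.9],
    [0,0,0,-0.01,0,-4,0.9],
    [0,0,0,-0.01,0,-5,1],
    [0,0,0,-0.5,-4.5,-5,1],
    [0,0,0,-0.5,-4.5,-5,1],
    [0,0,0,-0.5,-4.5,-5,1],
    [0,0,0,-0.5,-4.5,-5,1],
    [0,0,0,-0.5,-4.5,-5,1],
    [0,0,0,-0.5,-4.5,-5,1],
  ],
)

```text
time_s: 15.13
position: [0.4319, 0.2148, 0.1735]
tcp_rot: [[-0.056, 0.998, 0.002], [0.998, 0.056, 0.0], [0.0, 0.002, -1.0]]
force: [0.9, 0.1, 0.0]
opening: 1.0
grasp_force: 0.0
```

```bash
python3 m.py .4325,-.2602,.17,65 .4325,-.2602,.10,65
```

```text
t 15.13 p [0.4319 0.2148 0.1735] yaw 3.2 open 1.0 F [0.9 0.1 0. ] g 0.0 tilt [0.0015 0.0003]
.4325,-.2602,.17,65 -> -12.36 [-15.809  -0.863   0.112]
.4325,-.2602,.10,65 -> -12.36 [-15.81   -0.866   2.445]
```

send_rows(
  commands=[
    [0,0,-12.36,-15.81,-0.86,0,1],
    [0,0,-12.36,-15.81,-0.86,0,1],
    [0,0,-12.36,-15.81,-0.86,0,1],
    [0,0,-12.36,-15.81,-0.86,0,1],
    [0,0,-12.36,-15.81,-0.86,0,1],
    [0,0,-12.36,-15.81,-0.86,0,1],
    [0,0,-12.36,-15.81,-0.86,0,1],
    [0,0,-12.36,-15.81,-0.86,0,1],
    [0,0,-12.36,-15.81,-0.86,0,1],
    [0,0,-12.36,-15.81,-0.86,0,1],
    [0,0,-12.36,-15.81,-0.86,0,1],
    [0,0,-12.36,-15.81,-0.86,0,1],
    [0,0,-12.36,-15.81,-0.86,0,1],
    [0,0,-12.36,-15.81,-0.86,0,1],
    [0,0,-12.36,-15.81,-0.86,1.2,1],
    [0,0,-12.36,-15.81,-0.86,2.44,1],
    [0,0,-12.36,-15.81,-0.86,2.44,1],
    [0,0,-12.36,-15.81,-0.86,2.44,1],
    [0,0,-12.36,-15.81,-0.86,2.44,1],
  ],
)

```text
time_s: 16.72
position: [0.4336, -0.2615, 0.1008]
tcp_rot: [[-0.906, 0.423, 0.002], [0.423, 0.906, -0.002], [-0.002, -0.001, -1.0]]
force: [0.4, -0.0, -0.2]
opening: 1.001
grasp_force: 0.0
```

```bash
python3 m.py .4325,-.2602,.0065,65;python3 - <<'E'
from rig import optics
import cv2
c=optics.capture("top")["image"]
a=cv2.resize(c[150:262,120:255],None,fx=5,fy=5,interpolation=cv2.INTER_CUBIC)
cv2.imwrite("pics/t4.png",a)
E
```

```text
t 16.72 p [ 0.4336 -0.2615  0.1008] yaw 65.0 open 1.001 F [ 0.4 -0.  -0.2] g 0.0 tilt [ 0.0016 -0.0016]
.4325,-.2602,.0065,65 -> -0.0 [0.059 0.026 3.142]
```

View pics/t4.png

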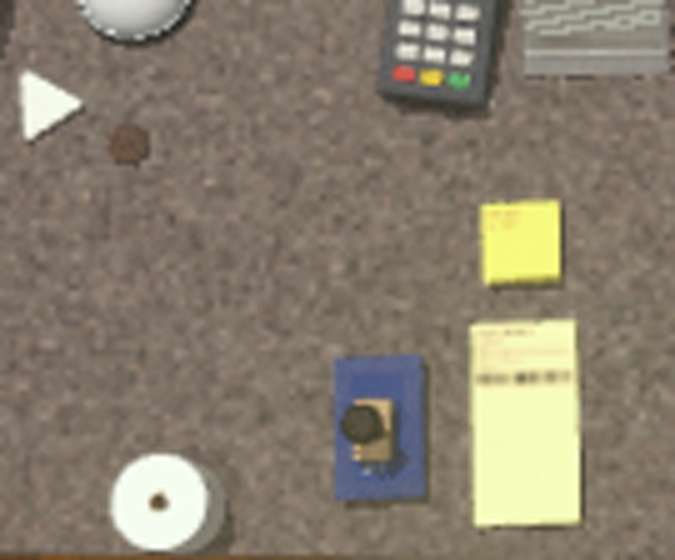

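The note block (482,205)–(563,280) lies square behind the pad (470,324)–(581,522). Tin and stamp are in place. Next are the pins.

send_rows(
  commands=[
    [0,0,0,0.06,0.03,1.3,1],
    [0,0,0,0.06,0.03,2.5,1],
    [0,0,0,0.06,0.03,3.13,1],
    [0,0,0,0.06,0.03,3.13,1],
    [0,0,0,0.06,0.03,3.13,1],
    [0,0,0,0.06,0.03,3.13,0.7],
    [0,0,0,0.06,0.03,3.13,0.5],
    [0,0,0,0.06,0.03,3.13,0.5],
    [0,0,0,0.06,0.03,3.13,0.5],
    [0,0,0,0.06,0.03,3.13,0.5],
    [0,0,0,0.06,0.03,3.13,0.5],
  ],
)

```text
time_s: 17.68
position: [0.4314, -0.2592, 0.0067]
tcp_rot: [[-0.906, 0.423, 0.001], [0.423, 0.906, -0.001], [-0.001, -0.0, -1.0]]
force: [0.1, 0.9, 7.0]
opening: 0.682
grasp_force: 30.0
```

```bash
python3 - <<'E'
from h import *
c=lambda *p:cr(p,120,150,5)
q=[ray("top",c(*p),.012) for p in[(470,324),(577,319),(581,522),(475,525)]]
pc=np.mean(q,0);v=q[0]-q[3]+q[1]-q[2];th=np.arctan2(v[1],v[0])
for n,z,P4 in(("note",.018,[(482,205),(559,200),(563,280),(487,285)]),("tin",.0175,[(334,358),(422,355),(427,500),(336,501)])):
    t=[ray("top",c(*p),z) for p in P4];d=np.mean(t,0)-pc;v=t[0]-t[3]+t[1]-t[2]
    print(n,np.mean(t,0),"padframe",d[0]*np.cos(th)+d[1]*np.sin(th),-d[0]*np.sin(th)+d[1]*np.cos(th),"yaw",np.degrees(np.arctan2(v[1],v[0])),np.degrees(th))
E
python3 m.py .4325,-.2602,.17,65 .42,.2,.17,65 .566,.237,.05,65
```

```text
note [0.56226709 0.23429162 0.018     ] padframe 0.11637314712253846 -0.0012340920682902762 yaw 4.804427345757133 2.88953716555596
tin [0.44019043 0.32310111 0.0175    ] padframe -0.0010713732316053534 0.09361643939647243 yaw 3.5927417559917445 2.88953716555596
t 17.68 p [ 0.4314 -0.2592  0.0067] yaw 64.98 open 0.682 F [0.1 0.9 7. ] g 30.0 tilt [ 0.001 -0.001]
.4325,-.2602,.17,65 -> -0.0 [-0.057 -0.018 -5.443]
.42,.2,.17,65 -> -0.0 [ 6.808 13.707 -5.458]
.566,.237,.05,65 -> -0.0 [ 2.925 16.884 -1.454]
```

```bash
cat > chk.py <<'E'
from h import *
from rig import optics
im=optics.capture("top")["image"];k=8
def rect(x0,y0,x1,y1,z,f):
    c=cv2.resize(im[y0:y1,x0:x1],None,fx=k,fy=k,interpolation=cv2.INTER_CUBIC)
    cs=max(cv2.findContours(f(c).astype("uint8"),0,2)[0],key=cv2.contourArea)
    W=np.array([ray("top",cr(p[0],x0,y0,k),z)[:2]*1000 for p in cs],np.float32)
    (cx,cy),wh,a=cv2.minAreaRect(W);return np.array([cx,cy]),wh,(a+45)%90-45
yel=lambda t:(lambda c:cv2.cvtColor(c,cv2.COLOR_BGR2HSV)[...,1].astype(int)*0+((c[...,2].astype(int)-c[...,0])>t)&(c[...,2]>150))
pc,w,th=rect(205,208,245,262,12,yel(35)) if 0 else rect(205,208,245,262,.012,yel(35))
print("pad",pc,w,th);t=np.radians(th);R=np.array([[np.cos(t),np.sin(t)],[-np.sin(t),np.cos(t)]])
for n,b,z,f in(("note",(205,180,245,211),.018,yel(80)),("tin",(180,212,212,258),.0175,lambda c:c[...,0].astype(int)-c[...,2]>25)):
    c,w,a=rect(*b,z,f);print(n,c,w,a,"padframe",R@(c-pc))
E
python3 chk.py
```

```text
pad [446.42562866 230.646698  ] (134.7719268798828, 73.55146026611328) 2.5298683643341064
note [562.60046387 235.68066406] (53.131919860839844, 50.814971923828125) 3.0993947982788086 padframe [ 1.16283805e+02 -9.89192042e-02]
tin [441.20336914 323.7756958 ] (90.69316864013672, 56.0870246887207) 3.0165627002716064 padframe [-1.10643829 93.26874085]
```

The block's centre measures x +116.3 mm in the pad frame where it should be +121, so I'll put the pins back down and re-place the block first.

send_rows(
  commands=[
    [0,0,0,0,0,0,0.75],
    [0,0,0,0,0,0,0.9],
    [0,0,0,0,0,0,1],
    [0,0,0,0,0,0,1],
    [0,0,0,0,0,-1.3,1],
    [0,0,0,0,0,-2.7,1],
    [0,0,0,0,0,-4.1,1],
    [0,0,0,0,0,-5.4,1],
    [0,0,0,6.8,13.7,-5.4,0.8],
    [0,0,0,6.8,13.7,-5.4,0.8],
    [0,0,0,6.8,13.7,-5.4,0.8],
    [0,0,0,6.8,13.7,-5.4,0.8],
    [0,0,0,6.8,13.7,-5.4,0.8],
    [0,0,0,6.8,13.7,-5.4,0.8],
    [0,0,0,6.8,13.7,-5.4,0.8],
    [0,0,0,6.8,13.7,-5.4,0.8],
    [0,0,0,6.8,13.7,-5.4,0.8],
    [0,0,0,6.8,13.7,-5.4,0.8],
    [0,0,0,6.8,13.7,-5.4,0.8],
    [0,0,0,6.8,13.7,-5.4,0.8],
  ],
)

```text
time_s: 19.4
position: [0.419, 0.2063, 0.168]
tcp_rot: [[-0.909, 0.416, 0.001], [0.416, 0.909, 0.003], [0.0, 0.003, -1.0]]
force: [0.1, 0.2, -0.6]
opening: 0.796
grasp_force: 0.0
```

```bash
python3 m.py .5625,.2357,.12,93.1 .5625,.2357,.06,93.1
```

```text
t 19.4 p [0.419  0.2063 0.168 ] yaw 65.41 open 0.796 F [ 0.1  0.2 -0.6] g 0.0 tilt [0.0012 0.0028]
.5625,.2357,.12,93.1 -> -5.54 [-3.94   2.876  1.609]
.5625,.2357,.06,93.1 -> -5.54 [-3.94   2.87   3.609]
```

send_rows(
  commands=[
    [0,0,-5.54,-3.94,2.87,1.0,0.8],
    [0,0,-5.54,-3.94,2.87,1.0,0.8],
    [0,0,-5.54,-3.94,2.87,1.0,0.8],
    [0,0,-5.54,-3.94,2.87,1.0,0.8],
    [0,0,-5.54,-3.94,2.87,1.6,0.8],
    [0,0,-5.54,-3.94,2.87,2.6,0.8],
    [0,0,-5.54,-3.94,2.87,3.6,0.8],
    [0,0,-5.54,-3.94,2.87,3.6,0.8],
    [0,0,-5.54,-3.94,2.87,3.6,0.8],
    [0,0,-5.54,-3.94,2.87,3.6,0.8],
    [0,0,-5.54,-3.94,2.87,3.6,0.8],
  ],
)

```text
time_s: 20.32
position: [0.5649, 0.2281, 0.0619]
tcp_rot: [[-0.999, -0.047, 0.004], [-0.047, 0.999, 0.001], [-0.004, 0.001, -1.0]]
force: [0.1, -0.2, 0.1]
opening: 0.804
grasp_force: 0.0
```

```bash
python3 m.py .5625,.2360,.0065,93.1
```

```text
t 20.32 p [0.5649 0.2281 0.0619] yaw 92.68 open 0.804 F [ 0.1 -0.2  0.1] g 0.0 tilt [0.0036 0.0007]
.5625,.2360,.0065,93.1 -> -0.08 [0.074 0.267 1.848]
```

send_rows(
  commands=[
    [0,0,-0.08,0.07,0.26,0.5,0.8],
    [0,0,-0.08,0.07,0.26,0.5,0.8],
    [0,0,-0.08,0.07,0.26,0.5,0.8],
    [0,0,-0.08,0.07,0.26,0.5,0.8],
    [0,0,-0.08,0.07,0.26,0.5,0.8],
    [0,0,-0.08,0.07,0.26,0.5,0.8],
  ],
)

```text
time_s: 20.82
position: [0.5616, 0.2356, 0.0459]
tcp_rot: [[-0.999, -0.054, 0.002], [-0.054, 0.999, 0.0], [-0.002, 0.0, -1.0]]
force: [0.1, 0.7, 0.5]
opening: 0.804
grasp_force: 0.0
```

```bash
python3 m.py .5625,.2360,.0065,93.1
```

```text
t 20.82 p [0.5616 0.2356 0.0459] yaw 93.07 open 0.804 F [0.1 0.7 0.5] g 0.0 tilt [0.0016 0.0003]
.5625,.2360,.0065,93.1 -> -0.01 [-0.028  0.013  1.313]
```

send_rows(
  commands=[
    [0,0,0,0,0,0,0.8],
    [0,0,0,0,0,0,0.8],
    [0,0,0,0,0,0,0.8],
  ],
)

```text
time_s: 21.07
position: [0.5611, 0.2356, 0.0451]
tcp_rot: [[-0.999, -0.054, 0.0], [-0.054, 0.999, 0.0], [-0.0, 0.0, -1.0]]
force: [1.0, -0.8, -0.2]
opening: 0.801
grasp_force: 0.0
```

```bash
python3 m.py .5625,.2360,.0065,93.1
```

```text
t 21.07 p [0.5611 0.2356 0.0451] yaw 93.07 open 0.801 F [ 1.  -0.8 -0.2] g 0.0 tilt [0.0002 0.0001]
.5625,.2360,.0065,93.1 -> -0.01 [-0.048  0.012  1.286]
```

send_rows(
  commands=[
    [0,0,0,-0.05,0.01,0.7,0.8],
    [0,0,0,-0.05,0.01,1.28,0.8],
    [0,0,0,-0.05,0.01,1.28,0.8],
    [0,0,0,-0.05,0.01,1.28,0.8],
    [0,0,0,-0.05,0.01,1.28,0.6],
    [0,0,0,-0.05,0.01,1.28,0.4],
    [0,0,0,-0.05,0.01,1.28,0.4],
    [0,0,0,-0.05,0.01,1.28,0.4],
    [0,0,0,-0.05,0.01,1.28,0.4],
    [0,0,0,-0.05,0.01,1.28,0.4],
  ],
)

```text
time_s: 21.9
position: [0.563, 0.2361, 0.0074]
tcp_rot: [[-0.999, -0.054, 0.001], [-0.054, 0.999, 0.0], [-0.001, 0.0, -1.0]]
force: [-0.6, -0.6, 4.1]
opening: 0.568
grasp_force: 30.0
```

```bash
python3 m.py .5671,.2363,.0065,93.1
```

```text
t 21.9 p [0.563  0.2361 0.0074] yaw 93.09 open 0.568 F [-0.6 -0.6  4.1] g 30.0 tilt [0.0014 0.0003]
.5671,.2363,.0065,93.1 -> -0.0 [-0.137 -0.002  0.031]
```

send_rows(
  commands=[
    [0,0,0,0,0,-0.2,0.4],
    [0,0,0,-0.15,0,-0.2,0.4],
    [0,0,0,-0.155,0,-0.2,0.4],
    [0,0,0,-0.155,0,-0.2,0.4],
    [0,0,0,-0.155,0,-0.1,0.4],
    [0,0,0,-0.155,0,-0.01,0.4],
    [0,0,0,-0.155,0,-0.01,0.4],
    [0,0,0,-0.155,0,-0.01,0.4],
    [0,0,0,-0.155,0,-0.01,0.4],
    [0,0,0,-0.155,0,-0.01,0.6],
    [0,0,0,-0.155,0,-0.01,0.75],
    [0,0,0,-0.155,0,-0.01,0.8],
    [0,0,0,-0.155,0,-0.01,0.8],
    [0,0,0,-0.155,0,-0.4,0.8],
    [0,0,0,-0.155,0,-1,0.8],
    [0,0,0,-0.155,0,-2.2,0.8],
    [0,0,0,-0.155,0,-3.5,0.8],
    [0,0,0,-0.155,0,-4.8,0.8],
    [0,0,0,-0.155,0,-5.5,0.8],
  ],
)

```text
time_s: 23.48
position: [0.5691, 0.2368, 0.177]
tcp_rot: [[-0.999, -0.054, 0.007], [-0.054, 0.999, 0.002], [-0.007, 0.001, -1.0]]
force: [0.6, 0.3, -0.5]
opening: 0.802
grasp_force: 0.0
```

send_rows(
  commands=[
    [0,0,0,4.5,-1,0,1],
    [0,0,0,4.5,-1,0,1],
    [0,0,0,4.5,-1,0,1],
    [0,0,0,4.5,-1,0,1],
    [0,0,5.6,4.5,-16.5,0,1],
    [0,0,5.6,4.5,-16.5,0,1],
    [0,0,5.6,4.5,-16.5,0,1],
    [0,0,5.6,4.5,-16.5,0,1],
    [0,0,5.6,4.5,-16.5,0,1],
    [0,0,5.6,4.5,-16.5,0,1],
    [0,0,5.6,4.5,-16.5,0,1],
    [0,0,5.6,4.5,-16.5,0,1],
    [0,0,5.6,4.5,-16.5,0,1],
    [0,0,5.6,4.5,-16.5,0,1],
    [0,0,5.6,4.5,-16.5,0,1],
    [0,0,5.6,4.5,-16.5,0,1],
    [0,0,5.6,4.5,-16.5,2,1],
    [0,0,5.6,4.5,-16.5,2,1],
    [0,0,5.6,4.5,-16.5,2,1],
    [0,0,5.6,4.5,-16.5,2,1],
  ],
)

```text
time_s: 25.15
position: [0.4583, -0.2646, 0.1113]
tcp_rot: [[-0.907, 0.421, -0.002], [0.421, 0.907, 0.002], [0.002, 0.001, -1.0]]
force: [0.1, 0.1, 0.9]
opening: 0.999
grasp_force: 0.0
```

send_rows(
  commands=[
    [0,0,0,0,0,0,1],
    [0,0,0,0,0,0,1],
    [0,0,0,0,0,0,1],
  ],
)

```text
time_s: 25.4
position: [0.4599, -0.2657, 0.1131]
tcp_rot: [[-0.907, 0.421, 0.002], [0.421, 0.907, -0.002], [-0.003, -0.001, -1.0]]
force: [-0.6, -0.2, 0.0]
opening: 0.999
grasp_force: 0.0
```

```bash
python3 m.py .4325,-.2602,.0065,65; python3 chk.py
```

```text
t 25.4 p [ 0.4599 -0.2657  0.1131] yaw 65.12 open 0.999 F [-0.6 -0.2  0. ] g 0.0 tilt [ 0.0024 -0.0022]
.4325,-.2602,.0065,65 -> 0.02 [ 0.916 -0.215  3.552]
pad [446.26831055 230.67120361] (134.95846557617188, 73.59049224853516) 1.9634473323822021
note [567.10516357 236.17913818] (53.12058639526367, 51.586063385009766) 3.126194477081299 padframe [120.95462067   1.36459895]
tin [441.04330444 323.76382446] (90.40292358398438, 56.17625045776367) 3.070582389831543 padframe [-2.03240708 93.21698379]
```

send_rows(
  commands=[
    [0,0,0,0.9,-0.2,0,1],
    [0,0,0,0.9,-0.2,1,1],
    [0,0,0,0.9,-0.2,2,1],
    [0,0,0,0.9,-0.2,3,1],
    [0,0,0,0.9,-0.2,3.53,1],
    [0,0,0,0.9,-0.2,3.53,1],
    [0,0,0,0.9,-0.2,3.53,1],
    [0,0,0,0.9,-0.2,3.53,0.7],
    [0,0,0,0.9,-0.2,3.53,0.5],
    [0,0,0,0.9,-0.2,3.53,0.5],
    [0,0,0,0.9,-0.2,3.53,0.5],
    [0,0,0,0.9,-0.2,3.53,0.5],
    [0,0,0,0.9,-0.2,3.53,0.5],
  ],
)

```text
time_s: 26.53
position: [0.4323, -0.2596, 0.0063]
tcp_rot: [[-0.907, 0.421, 0.001], [0.421, 0.907, -0.001], [-0.001, -0.0, -1.0]]
force: [-0.8, 0.7, 4.3]
opening: 0.681
grasp_force: 30.0
```

```bash
python3 m.py .425,.2,.17,65 .5672,.2363,.10,65 .5672,.2363,.045,65
```

```text
t 26.53 p [ 0.4323 -0.2596  0.0063] yaw 65.08 open 0.681 F [-0.8  0.7  4.3] g 30.0 tilt [ 0.001  -0.0009]
.425,.2,.17,65 -> 0.02 [ 6.667 13.791 -5.469]
.5672,.2363,.10,65 -> 0.02 [ 2.881 16.886 -3.132]
.5672,.2363,.045,65 -> 0.02 [ 2.884 16.887 -1.299]
```

send_rows(
  commands=[
    [0,0,0,0,0,-1.3,0.5],
    [0,0,0,0,0,-2.7,0.5],
    [0,0,0,0,0,-4.1,0.5],
    [0,0,0,0,0,-5.4,0.5],
    [0,0,0,6.67,13.79,-5.4,0.5],
    [0,0,0,6.67,13.79,-5.4,0.5],
    [0,0,0,6.67,13.79,-5.4,0.5],
    [0,0,0,6.67,13.79,-5.4,0.5],
    [0,0,0,6.67,13.79,-5.4,0.5],
    [0,0,0,6.67,13.79,-5.4,0.5],
    [0,0,0,6.67,13.79,-5.4,0.5],
    [0,0,0,6.67,13.79,-5.4,0.5],
    [0,0,0,6.67,13.79,-5.4,0.5],
    [0,0,0,6.67,13.79,-5.4,0.5],
    [0,0,0,6.67,13.79,-5.4,0.5],
    [0,0,0,2.88,16.89,-4.5,0.5],
    [0,0,0,2.88,16.89,-4,0.5],
    [0,0,0,2.88,16.89,-3,0.5],
    [0,0,0,2.88,16.89,-2,0.5],
    [0,0,0,2.88,16.89,-1.3,0.5],
  ],
)

```text
time_s: 28.2
position: [0.572, 0.238, 0.0463]
tcp_rot: [[-0.907, 0.421, 0.009], [0.421, 0.907, 0.002], [-0.007, 0.005, -1.0]]
force: [0.2, 0.4, 0.9]
opening: 0.679
grasp_force: 30.0
```

send_rows(
  commands=[
    [0,0,0,0,0,0,0.5],
    [0,0,0,0,0,0,0.5],
    [0,0,0,0,0,0,0.5],
    [0,0,0,0,0,0,0.5],
    [0,0,0,0,0,0,0.5],
    [0,0,0,0,0,0,0.5],
    [0,0,0,0,0,0,0.5],
    [0,0,0,0,0,0,0.5],
  ],
)

```text
time_s: 28.87
position: [0.5671, 0.2366, 0.0478]
tcp_rot: [[-0.907, 0.421, 0.002], [0.421, 0.907, 0.001], [-0.002, 0.002, -1.0]]
force: [-0.3, 0.1, -0.5]
opening: 0.681
grasp_force: 30.0
```

```bash
python3 m.py .5672,.2363,.0245,65
```

```text
t 28.87 p [0.5671 0.2366 0.0478] yaw 65.09 open 0.681 F [-0.3  0.1 -0.5] g 30.0 tilt [0.0025 0.0005]
.5672,.2363,.0245,65 -> 0.02 [-0.006 -0.008  0.775]
```

send_rows(
  commands=[
    [0,0,0,0,0,0.4,0.5],
    [0,0,0,0,0,0.7,0.5],
    [0,0,0,0,0,0.77,0.5],
    [0,0,0,0,0,0.77,0.5],
    [0,0,0,0,0,0.77,0.5],
    [0,0,0,0,0,0.77,0.7],
    [0,0,0,0,0,0.77,0.8],
    [0,0,0,0,0,0.77,0.9],
    [0,0,0,0,0,0.77,0.95],
    [0,0,0,0,0,0.4,0.95],
    [0,0,0,0,0,-0.6,0.95],
    [0,0,0,0,0,-1.8,0.95],
    [0,0,0,0,0,-3,0.95],
    [0,0,0,0,0,-4,0.95],
  ],
)

```text
time_s: 30.03
position: [0.567, 0.2366, 0.1688]
tcp_rot: [[-0.907, 0.421, 0.002], [0.421, 0.907, 0.0], [-0.001, 0.001, -1.0]]
force: [-0.2, 0.2, -0.6]
opening: 0.949
grasp_force: 0.0
```

```bash
python3 m.py .43,.18,.17,65 .4321,.0239,.16,65 .4321,.0239,.09,65
```

```text
t 30.03 p [0.567  0.2366 0.1688] yaw 65.08 open 0.949 F [-0.2  0.2 -0.6] g 0.0 tilt [0.0016 0.0004]
.43,.18,.17,65 -> 0.02 [ 3.346 -3.634 -0.048]
.4321,.0239,.16,65 -> 0.02 [ 1.091 -8.324  0.284]
.4321,.0239,.09,65 -> 0.02 [ 1.094 -8.326  2.617]
```

send_rows(
  commands=[
    [0,0,0,3.35,-3.63,0,0.7],
    [0,0,0,3.35,-3.63,0,0.7],
    [0,0,0,3.35,-3.63,0,0.7],
    [0,0,0,3.35,-3.63,0,0.7],
    [0,0,0,1.09,-8.32,0.3,0.7],
    [0,0,0,1.09,-8.32,0.3,0.7],
    [0,0,0,1.09,-8.32,0.3,0.7],
    [0,0,0,1.09,-8.32,0.3,0.7],
    [0,0,0,1.09,-8.32,1.3,0.7],
    [0,0,0,1.09,-8.32,2.6,0.7],
    [0,0,0,1.09,-8.32,2.6,0.7],
    [0,0,0,1.09,-8.32,2.6,0.7],
    [0,0,0,1.09,-8.32,2.6,0.7],
    [0,0,0,1.09,-8.32,2.6,0.7],
    [0,0,0,1.09,-8.32,2.6,0.7],
    [0,0,0,1.09,-8.32,2.6,0.7],
    [0,0,0,1.09,-8.32,2.6,0.7],
  ],
)

```text
time_s: 31.45
position: [0.4326, 0.0241, 0.0896]
tcp_rot: [[-0.907, 0.421, 0.003], [0.421, 0.907, -0.001], [-0.003, 0.001, -1.0]]
force: [0.2, -0.1, 0.0]
opening: 0.706
grasp_force: 0.0
```

```bash
python3 m.py .4321,.0239,.014,65; python3 - <<'E'
from rig import optics
import cv2
c=optics.capture("top")["image"]
a=cv2.resize(c[165:262,175:310],None,fx=5,fy=5,interpolation=cv2.INTER_CUBIC)
cv2.imwrite("pics/t5.png",a)
E
```

```text
t 31.45 p [0.4326 0.0241 0.0896] yaw 65.13 open 0.706 F [ 0.2 -0.1  0. ] g 0.0 tilt [ 0.0035 -0.0007]
.4321,.0239,.014,65 -> 0.03 [ 0.023 -0.014  2.519]
```

View pics/t5.png

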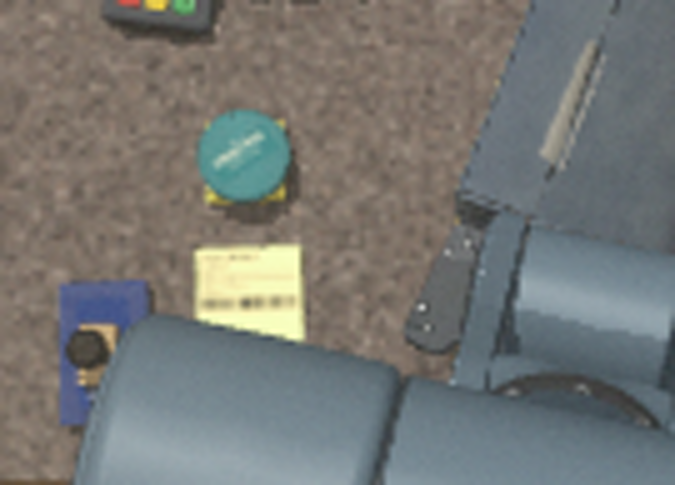

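The pins tin (244,156) sits centred on the block. Before lowering I'll check how far the gripper body is from the printer.

```bash
python3 - <<'E'
from h import *
for z in(0.0,.09,.13):
  for p in((418,320),(483,348)):
    w=ray("top",(np.array(p)+.5)*.64-.5,z)[:2]-[.4321,.0239];a=np.radians(65);l=np.array([np.cos(a),np.sin(a)]);print(z,p,"long",w@l,"short",w@np.array([l[1],-l[0]]))
print(tri((np.array((418,320)))*.64,(np.array((357,258)))*.64),tri((np.array((483,348)))*.64,(np.array((408,273)))*.64))
E
```

```text
0.0 (418, 320) long 0.11099152099861458 short 0.07291051254563888
0.0 (483, 348) long -0.03657529159464019 short 0.07842596129771141
0.09 (418, 320) long 0.10402956444773875 short 0.0610954313644244
0.09 (483, 348) long -0.035247692088001464 short 0.06630105014315
0.13 (418, 320) long 0.10093536153623836 short 0.0558442841727735
0.13 (483, 348) long -0.03465764786282867 short 0.060912200741122774
(array([0.58344704, 0.10963853, 0.14668104]), np.float64(20.74106160813571)) (array([ 0.52804766, -0.02518135,  0.08803521]), np.float64(17.904155028479067))
```

send_rows(
  commands=[
    [0,0,0,0.02,-0.01,1.0,0.7],
    [0,0,0,0.02,-0.01,2.0,0.7],
    [0,0,0,0.02,-0.01,2.52,0.7],
    [0,0,0,0.02,-0.01,2.52,0.7],
    [0,0,0,0.02,-0.01,2.52,0.5],
    [0,0,0,0.02,-0.01,2.52,0.3],
    [0,0,0,0.02,-0.01,2.52,0.1],
    [0,0,0,0.02,-0.01,2.52,0.1],
    [0,0,0,0.02,-0.01,2.52,0.1],
    [0,0,0,0.02,-0.01,2.52,0.1],
    [0,0,0,0.02,-0.01,2.52,0.1],
    [0,0,0,0.02,-0.01,2.52,0.1],
  ],
)

```text
time_s: 32.5
position: [0.4316, 0.0238, 0.0131]
tcp_rot: [[-0.907, 0.421, 0.001], [0.421, 0.907, -0.0], [-0.001, 0.0, -1.0]]
force: [-0.8, 0.5, 6.9]
opening: 0.33
grasp_force: 30.0
```

```bash
python3 m.py .4500,.1511,.05,65 .4500,.1511,.02,65
```

```text
t 32.5 p [0.4316 0.0238 0.0131] yaw 65.08 open 0.33 F [-0.8  0.5  6.9] g 30.0 tilt [ 0.0014 -0.0003]
.4500,.1511,.05,65 -> 0.02 [ 1.228  4.107 -1.231]
.4500,.1511,.02,65 -> 0.02 [ 1.229  4.106 -0.231]
```

send_rows(
  commands=[
    [0,0,0,0,0,-1.0,0.1],
    [0,0,0,0,0,-2,0.1],
    [0,0,0,1.23,4.1,-2,0.1],
    [0,0,0,1.23,4.1,-2,0.1],
    [0,0,0,1.23,4.1,-2,0.1],
    [0,0,0,1.23,4.1,-2,0.1],
    [0,0,0,1.23,4.1,-1,0.1],
    [0,0,0,1.23,4.1,-0.3,0.1],
    [0,0,0,1.23,4.1,-0.3,0.1],
    [0,0,0,1.23,4.1,-0.3,0.1],
    [0,0,0,1.23,4.1,-0.3,0.1],
    [0,0,0,1.23,4.1,-0.3,0.1],
    [0,0,0,1.23,4.1,-0.3,0.1],
    [0,0,0,1.23,4.1,-0.3,0.1],
    [0,0,0,1.23,4.1,-0.3,0.1],
  ],
)

```text
time_s: 33.75
position: [0.45, 0.1508, 0.0221]
tcp_rot: [[-0.907, 0.422, 0.001], [0.422, 0.907, 0.0], [-0.001, 0.001, -1.0]]
force: [-0.0, 0.1, -0.0]
opening: 0.33
grasp_force: 30.0
```

```bash
python3 m.py .4500,.1511,.0132,65
```

```text
t 33.75 p [0.45   0.1508 0.0221] yaw 65.06 open 0.33 F [-0.   0.1 -0. ] g 30.0 tilt [0.0014 0.0001]
.4500,.1511,.0132,65 -> 0.01 [0.003 0.008 0.298]
```

send_rows(
  commands=[
    [0,0,0,0,0.01,0.15,0.1],
    [0,0,0,0,0.01,0.29,0.1],
    [0,0,0,0,0.01,0.29,0.1],
    [0,0,0,0,0.01,0.29,0.1],
    [0,0,0,0,0.01,0.29,0.3],
    [0,0,0,0,0.01,0.29,0.45],
    [0,0,0,0,0.01,0.29,0.52],
    [0,0,0,0,0.01,0.29,0.52],
    [0,0,0,0,0.01,-0.2,0.52],
    [0,0,0,0,0.01,-1.2,0.52],
    [0,0,0,0,0.01,-2.4,0.52],
    [0,0,0,0,0.01,-3.6,0.52],
    [0,0,0,0,0.01,-5,0.52],
  ],
)

```text
time_s: 34.83
position: [0.4481, 0.1511, 0.1715]
tcp_rot: [[-0.907, 0.421, -0.004], [0.421, 0.907, -0.0], [0.003, -0.002, -1.0]]
force: [1.0, 0.6, -0.6]
opening: 0.522
grasp_force: 0.0
```

send_rows(
  commands=[
    [0,0,0,-4,-10,0,0.52],
    [0,0,0,-4,-10,0,0.52],
    [0,0,0,-4,-10,0,0.52],
    [0,0,0,-4,-10,0,0.52],
    [0,0,0,-4,-10,0,0.52],
    [0,0,0,-4,-10,0,0.52],
    [0,0,0,-4,-10,0,0.52],
    [0,0,0,-4,-10,0,0.52],
    [0,0,0,-4,-10,0,0.52],
    [0,0,0,-4,-10,0,0.52],
    [0,0,0,-4,-10,0,0.52],
  ],
)

```text
time_s: 35.75
position: [0.4312, -0.1705, 0.1706]
tcp_rot: [[-0.907, 0.422, -0.002], [0.422, 0.907, 0.002], [0.002, 0.001, -1.0]]
force: [-0.4, 0.3, -0.0]
opening: 0.521
grasp_force: 0.0
```

```bash
python3 m.py; python3 chk.py; python3 - <<'E'
from rig import optics
import cv2
c=optics.capture("top")["image"];s=optics.capture("side")["image"]
cv2.imwrite("pics/t6.png",cv2.resize(c[165:262,175:260],None,fx=6,fy=6,interpolation=cv2.INTER_CUBIC))
cv2.imwrite("pics/s6.png",cv2.resize(s[150:310,150:350],None,fx=3.7,fy=3.7,interpolation=cv2.INTER_CUBIC))
E
```

```text
t 35.75 p [ 0.4312 -0.1705  0.1706] yaw 65.04 open 0.521 F [-0.4  0.3 -0. ] g 0.0 tilt [-0.0018  0.0018]
pad [446.22253418 230.66108704] (134.94638061523438, 73.54168701171875) 1.8481793403625488
note [542.30194092 257.4112854 ] (7.302091121673584, 4.8682050704956055) -44.05875015258789 padframe [96.89215222 23.63760457]
tin [441.22454834 323.90844727] (90.81197357177734, 56.373783111572266) 2.937819242477417 padframe [-1.98804463 93.36004355]
```

View pics/t6.png

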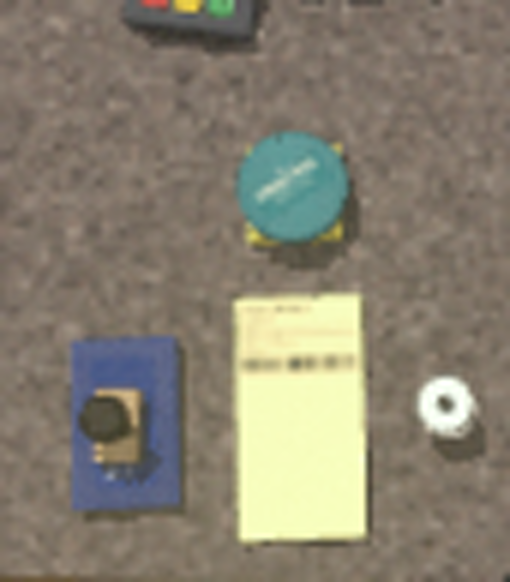

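View pics/s6.png

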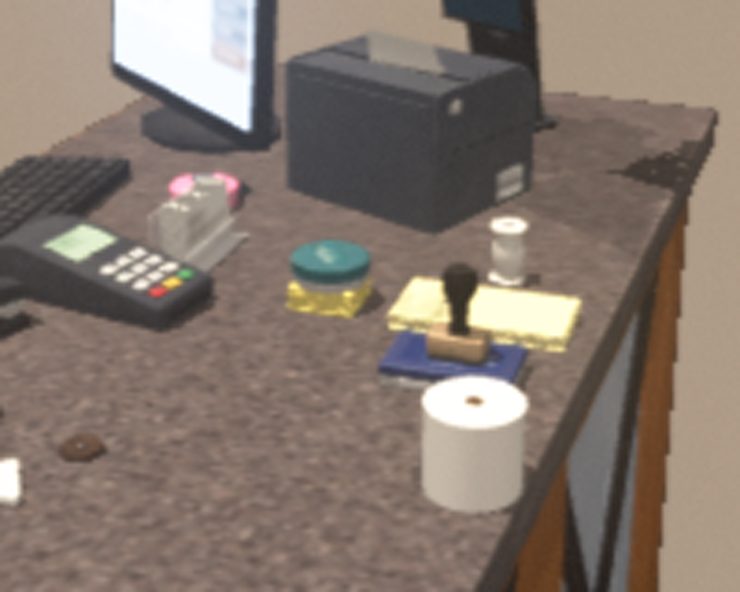

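```bash
python3 - <<'E'
from h import *
c=lambda *p:cr(p,175,165,6)
pc=np.array([.4457,.2301]);t=np.radians(3.1);R=np.array([[np.cos(t),np.sin(t)],[-np.sin(t),np.cos(t)]])
for n,p,z in(("spool",(446,405),.047),("pins",(293,187),.039),("knob",(105,418),.0725),("blk top right",(142,389),.0355),("blk bot right",(145,462),.0355)):
    print(n,R@(ray("top",c(*p),z)[:2]-pc)*1000)
for q in([(70,340),(180,338),(182,506),(72,508)],[(235,297),(361,294),(367,536),(240,542)]):
    print(R@(np.mean([ray("top",c(*p),.0175 if q[0][0]<100 else .012) for p in q],0)[:2]-pc)*1000)
E
```

```text
spool [ -0.33968321 -80.26126104]
pins [120.7435474   -1.94648169]
knob [-2.24913434 95.39298687]
blk top right [15.97964231 81.450381  ]
blk bot right [-22.79821149  80.5051348 ]
[ 0.20781272 93.0424716 ]
[ 0.18448646 -0.31992311]
```

The pictures show the layout as asked. The stamp (105,418) stands on the tin about 3 mm off its middle, the pins are centred on the block, and the spool (446,405) is upright. Everything is within about 3 mm of its place and the bystanders have not moved. The arm is clear, so I'm handing in.

```bash
python3 -c "
from rig import bot
print(bot.hand_in())"
```

```text
the job is handed in; nothing more can be done
None
```

The ticketing place is set out as asked and handed in at about 36 s of the 141 s allowed; in the last pictures everything was within about 3 mm of its place (the stamp furthest, about 3 mm off the tin's middle), and the judge's verdict was not shown.

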